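# Show the belly plug of a model jet to the camera with an inspection mirror

## Task

The underside of the grey model jet in the wooden jig is to be photographed by way of a mirror. Take the inspection mirror by its black sleeve out of the tool rest and, without touching the model, hold its glass straight below the round plug under the middle of the belly and in the middle of the camera's view, angled so that the camera sees the plug squarely in the glass. Finish while still holding the mirror there, steady and clear of everything, and leave the jet, the other two tools in the rest and all other things on the bench where they are.

Things in the scene. Friction and masses are not known exactly. Their poses are not given: they have to be found in the camera images.
- mirror: Inspection mirror lying in a slot of the rest, 0.08 to 0.13 kg. Origin on the handle's axis at mid sleeve, 55 mm above the table as it lies; x along the handle to the head, z up. Black rubber sleeve 12 x 12 mm, x -75 to +75 mm (end cap to -81), free to grasp from above between the combs (x -50 to +54); then a steel rod, at most 7 mm thick; head pivot on the axis at x = 178 mm.
- glass (a point): Centre of the reflecting face of the mirror head, a flat rectangle 50 mm (its x) by 58 mm (its y) and 4 mm thick. z is the outward normal of the reflecting face, y is the pivot axis and parallel to the mirror body's y. The face lies 10 mm along its z from the pivot. It turns with mirror_head.
- mirror_head (a joint): Angle of the mirror head on its pivot (rad), set stiff (0.08 N m of friction): it stays as found, at -0.18 to 0.16, when the mirror is carried. The face's normal leans from the mirror body's z towards its x by 0.54 rad plus this value.
- belly_plug (a point): Centre of the round black plug (16 mm across, white dot in its middle) flush under the belly of the model, 190 mm above the table. It faces straight down; z is up. The other dark patches on the belly are rectangular bays.
- model: Unpainted grey plastic model jet, 140 g, loose in the two saddles of the jig. Origin at the belly plug; y along the fuselage to the nose (y -126 to +130 mm), x along the wings (x -75 to +75 mm; their underside 9 mm above the belly); the fin reaches 63 mm above the belly.
- lens (a point): Centre of the front glass of the camera's lens, about 0.12 m above the table, 0.2 to 0.27 m from the plug. The camera looks along its -x, tilted down 0.04 to 0.2 rad; y is level. The camera stands rigid and is not to be moved; its axis passes below the plug (within about 10 mm sideways), there 65 to 115 mm above the table.
- jig: Fixed plywood assembly jig. Origin on the table under the belly plug, x towards the camera, y along the fuselage. Baseboard 120 x 250 x 9 mm; two uprights 46 mm wide (x) and 10 mm thick at y = +75 and -85 mm carry the saddles: from its -x and +x sides a space 150 mm wide and 180 mm high is open under the belly.
- rest: Fixed wooden tool rest, origin on the table under its centre, x along the tools. Base 150 x 225 x 8 mm; two combs 10 mm thick at x = -58 and +62 mm, each with slots 17 mm wide at y = -75, 0 and +75 mm; slot floors 49 mm, tooth tops 61 mm above the table. Mirror, brush and file lie in the slots in any order, heads to +x.
- tripod: Fixed small table tripod of the camera, origin on the table under it; 0.25 to 0.29 m from the jig's origin along the jig's x. Legs reach 65 mm out; the camera on it is 104 mm wide and its top about 160 mm above the table.
- brush: Flat-handled paint brush, handle 9 mm thick, 220 mm long, in another slot of the rest. Leave it.
- file: File with a 10 mm wooden handle, 225 mm long, in another slot of the rest. Leave it.
- glue: Square glue bottle, 38 mm wide, 69 mm high, on the model's nose side, towards the camera. Leave it.
- jar_a: Paint jar, 34 mm wide, 42 mm high, on the tail side of the model, towards the camera. Leave it.
- jar_b: Paint jar, 34 mm wide, 42 mm high, on the tail side of the model, away from the camera. Leave it.
- cutters: Side cutters lying beyond the tool rest's left end, 140 mm long, 12 mm high. Leave them.
Not all that is in view belongs to the job. Of the things like the tripod, leave any that is green; of the rest the larger one is meant.

How it is judged:
By the outcome, as a careful person would: the job done as asked, in the order asked, and still so for the second after the job is handed in, while the arm keeps its last pose, push and grip.
It also fails if it takes over 35 s, if anything falls off the work surface, if the arm or the gripper's body presses on something with over 40 N, if the wrist force passes 120 N, or if a joint passes its speed limit or range.

## Robot

A 6-joint arm with a two-finger parallel gripper is mounted at the origin on the work surface. World frame = base frame: x ahead of the robot, y to its left, z up, the work surface at z = 0. Lengths are in mm, angles in rad, forces in N, time in s.
With the tool pointing down it reaches from about 300 to 750 mm from the base axis. Payload 8.5 kg.
Tool frame: the origin (TCP) lies midway between the tips of the shut fingers; the grasp point (between the pads) lies 19 mm behind it; z points along the fingers, y is the line along which they close (so a half turn about z gives the same grasp; the last joint's range is limited). The gripper opens to 85 mm and grips with 20 to 120 N. Pads are 22 mm wide; open, the fingers measure 114 mm over their backs; the gripper's body (76 mm by 85 mm) begins 54 mm behind the grasp point. The pads swing forward as they close: fully open they stand 13 mm farther back than shut.
Start: joints at [-0.215, 0.381, 1.297, -0, 1.464, -0.215], TCP at [549.982, 0.002, 231.322] pointing down, gripper open.
Joint ranges: [-3.11, 3.11], [-0.89, 2.33], [0.22, 2.48], [-1.42, 4.56], [0.17, 2.85], [-2.88, 2.88]. Speed limits (rad/s): [2.39, 2.39, 3.14, 3.14, 3.14, 3.14].

## Interface

Orientations are given as a rotation vector (axis times angle).
In Python, from bench import manip gives the robot as it stands. Calls block until the motion is done:
- manip.move_pose(position, orientation): joint-space move of the TCP to a pose.
- manip.line_to(position, attitude=None, rate=150, until_force=None): straight line of the TCP; attitude=None keeps the orientation; rate is the mean speed in mm/s. With until_force (N) it stops when the force on the tool has changed by that much, and returns True; else False.
- manip.move_j(angles): joint-space move.
- manip.open_gripper() and manip.grab(squeeze=None): open the fingers fully, or close them until they stop; squeeze is the grip in N (None keeps the last).
- manip.pause(seconds).
- manip.inverse_kinematics(position, orientation): joint angles nearest the present ones, or None.
- manip.read_state(): the state.
- manip.capture(name): name is "scene" or "side" or "wrist"; returns (picture, depth): 480x640x3 uint8, red, green, blue; 480x640 float32, mm along the optical axis (not along the pixel's ray), 0 where there is no reading.
- manip.camera_model(name): a dict with "vfov" (degrees; the focal length in pixels is half the picture's height over the tangent of half this angle, whatever the lens; pixels are square), "cx", "cy" (the principal point, pixels), "extrinsics" (4x4, takes a point from world to camera coordinates). Camera axes: x right, y up, looking along -z (the intrinsics and any distortion apply to the point x, -y, -z); pixel columns grow to the right and rows downward; lengths in mm; the calibration is good to about 2 mm. A picture is of the moment at which its call begins: read the wrist's pose just before it. camera_model takes no time and is no camera call; for the wrist camera it gives the pose at the moment of the call.
A pose or a line that the arm cannot do raises manip.PlanningError and nothing moves.
- manip.finish_job(): hands the job in; it is judged then, once.
Trained networks look in the newest picture that a camera, given by its name, has taken for a name from the list of things; names that differ only in an ending like _2 or _b are one class to them, and where a whole thing is asked for, a point or a joint stands for the part that bears it (a point fixed in the world has none). Each returns a list of dicts, best first, with "confidence" (0 to 1); they miss things now and then, are a little off and sometimes report something else, mostly with a low value. They report only what shows in the picture. A call takes as long as a camera call. They do not tell look-alikes from the thing itself.
- manip.trace(camera, query): "mask" (480x640 bool, what is visible of it).
- manip.pinpoint(camera, query): "xyz" ([x, y, z] in mm, in world coordinates, good to about 4 mm: a listed point, or the origin of a listed thing).
The state is a dict: "t": time; "qpos": joint angles; "qd": joint speeds; "tau": joint torques, N m; "tool_pos": TCP position; "ee_rot": TCP orientation; "force": force on the tool from outside, world axes, zero at the start; "torque": the same for the moment, N m; "opening": opening from 0.0 (shut) to 1.0 (fully open); "finger_force": force on a finger pad.
Only numpy, scipy, OpenCV 4.12 (cv2) and the standard library are available. Lean on these libraries where they do the work, as an engineer would, in place of code of your own. Each camera call takes 0.05 s, during which the arm holds its last target. There are 200 camera calls.

## Working session

There is one attempt and no reset: what is moved stays moved. The work goes in short steps, each a Python script; the robot and the scene stay as the last script left them, time stands still between calls to the robot, and variables do not carry over. Pictures are saved under pics/ and viewed, at most 10 in all, crops included, and the job is handed in when it is done.

```bash
ls; mkdir -p pics; python3 - <<'E'
from bench import manip
import cv2,numpy as np
for n in("scene","side"):
    p,d=manip.capture(n); cv2.imwrite(f"pics/{n}0.png",p[:,:,::-1]); np.save(f"pics/{n}_d.npy",d)
    m=manip.camera_model(n); print(n,m["vfov"],m["cx"],m["cy"],{k:v for k,v in m.items() if k not in("vfov","cx","cy")})
    for q in("mirror","glass","belly_plug","model","lens","jig","rest","tripod","brush","file","glue","jar_a","cutters"):
        r=manip.pinpoint(n,q); print(q,[(np.round(a["xyz"]).tolist(),round(a["confidence"],2)) for a in r[:4]])
print(manip.read_state()["t"])
E
```

```text
pics
scene 56.31542186828702 314.42573662533187 237.7959211867188 {'extrinsics': array([[-7.12117784e-01,  7.01844146e-01,  1.74084879e-02,
         4.23170236e+02],
       [-4.75784691e-01, -5.00686152e-01,  7.23147499e-01,
         1.85385648e+02],
       [ 5.16253028e-01,  5.06683502e-01,  6.90474214e-01,
        -1.39387479e+03],
       [ 0.00000000e+00,  0.00000000e+00,  0.00000000e+00,
         1.00000000e+00]])}
mirror [([672.0, -34.0, -1.0], 0.67), ([502.0, -342.0, 55.0], 0.65)]
glass [([691.0, -351.0, 64.0], 0.78), ([540.0, 120.0, -1.0], 0.27)]
belly_plug [([538.0, 116.0, 188.0], 0.92)]
model [([540.0, 120.0, 189.0], 0.69), ([501.0, -412.0, 54.0], 0.65), ([541.0, 115.0, 189.0], 0.19)]
lens [([424.0, 404.0, 125.0], 0.95), ([652.0, 314.0, 117.0], 0.92), ([574.0, 461.0, 83.0], 0.78)]
jig [([538.0, 123.0, -2.0], 0.58)]
rest [([672.0, -36.0, -1.0], 0.73), ([502.0, -342.0, 2.0], 0.6), ([676.0, 348.0, -0.0], 0.25)]
tripod [([453.0, 436.0, -1.0], 0.97), ([591.0, 487.0, -1.0], 0.83), ([674.0, 348.0, -2.0], 0.79)]
brush []
file [([507.0, -269.0, 54.0], 0.74)]
glue [([464.0, 296.0, 3.0
[... 618 characters left out ...]
52.0, 64.0], 0.71), ([543.0, 121.0, 3.0], 0.43)]
belly_plug [([545.0, 121.0, 189.0], 0.6)]
model [([543.0, 114.0, 189.0], 0.91), ([504.0, -339.0, 50.0], 0.42)]
lens [([433.0, 407.0, 122.0], 0.81), ([655.0, 316.0, 118.0], 0.48), ([578.0, 461.0, 82.0], 0.45)]
jig [([540.0, 121.0, 1.0], 0.75)]
rest [([507.0, -343.0, 1.0], 0.91)]
tripod [([592.0, 483.0, 1.0], 0.74), ([450.0, 439.0, 4.0], 0.69), ([468.0, 294.0, -4.0], 0.32)]
brush [([500.0, -420.0, 52.0], 0.65)]
file [([508.0, -270.0, 50.0], 0.8)]
glue [([468.0, 294.0, 1.0], 0.55)]
jar_a [([737.0, 86.0, 1.0], 0.74), ([685.0, -351.0, 60.0], 0.66), ([672.0, -35.0, 6.0], 0.61)]
cutters [([745.0, -94.0, -0.0], 0.6), ([689.0, -351.0, 63.0], 0.21)]
1.4
```

View pics/scene0.png

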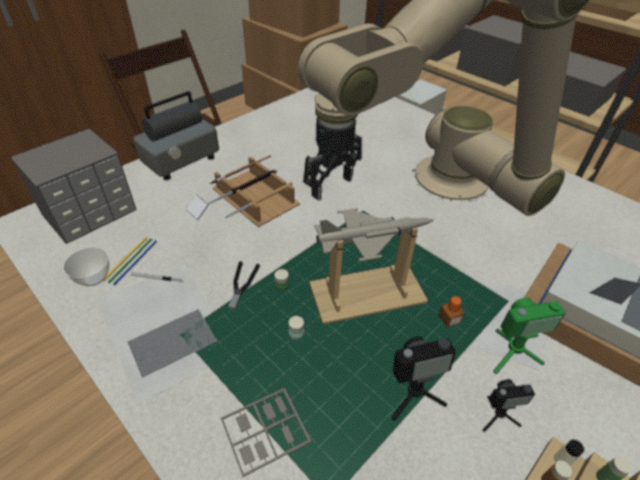

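View pics/side0.png

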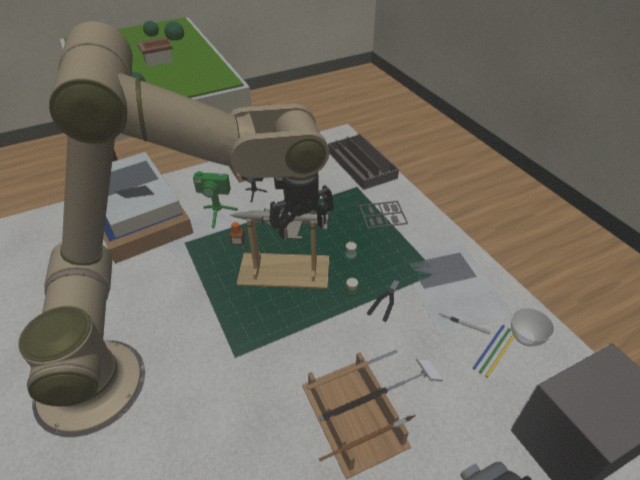

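The scene shows three cameras on tripods: green at (530,320), large black at (422,362) and small black at (510,395). The green one is excluded, and the larger black one is meant. It is also the only one about 0.26 m from the jig along the jig's x. The mirror is in the middle slot, with its head at (197,206). I'll confirm this in one crop and get the wrist camera's mounting.

```bash
cat > h.py <<'E'
from bench import manip
import cv2,numpy as np
from scipy.spatial.transform import Rotation as R
def cloud(d,m,mask=None):
    f=240/np.tan(np.radians(m["vfov"])/2)
    ok=d>0
    if mask is not None: ok&=mask
    v,u=np.nonzero(ok); z=d[v,u]
    c=np.stack([(u-m["cx"])/f*z,-(v-m["cy"])/f*z,-z],1)
    E=m["extrinsics"]
    return (c-E[:3,3])@E[:3,:3],u,v
def proj(p,m):
    f=240/np.tan(np.radians(m["vfov"])/2); E=m["extrinsics"]
    c=np.atleast_2d(p)@E[:3,:3].T+E[:3,3]
    return np.stack([m["cx"]+f*c[:,0]/-c[:,2],m["cy"]-f*c[:,1]/-c[:,2]],1)
E
python3 - <<'E'
from h import *
a=cv2.imread("pics/scene0.png"); 
cv2.imwrite("pics/crop1.png",np.hstack([cv2.resize(a[290:440,370:570],None,fx=2.6,fy=2.6,interpolation=3),cv2.resize(a[150:300,175:280],None,fx=2.6,fy=2.6,interpolation=3)]))
m=manip.camera_model("wrist");s=manip.read_state()
E=m["extrinsics"];T=np.eye(4);T[:3,:3]=R.from_rotvec(s["ee_rot"]).as_matrix();T[:3,3]=s["tool_pos"]
print(m["vfov"],m["cx"],m["cy"],m.keys());print(np.round(np.linalg.inv(T)@np.linalg.inv(E),3));print(np.round(T,3))
d=np.load("pics/scene_d.npy");P,u,v=cloud(d,manip.camera_model("scene"))
s=(np.hypot(P[:,0]-655,P[:,1]-320)<75)&(P[:,2]>85);print(s.sum(),P[s].min(0),P[s].max(0))
s=(np.hypot(P[:,0]-690,P[:,1]+351)<45)&(P[:,2]>20);print(s.sum(),P[s].mean(0),P[s].std(0));c=P[s]-P[s].mean(0);print(np.linalg.svd(c,full_matrices=0)[1:])
E
```

```text
71.52636309940026 319.19459065924497 241.66540562348757 dict_keys(['vfov', 'cx', 'cy', 'extrinsics'])
[[ 0.00000e+00  9.46000e-01  3.23000e-01  8.24750e+01]
 [ 1.00000e+00 -1.00000e-03  2.00000e-03  1.43000e-01]
 [ 2.00000e-03  3.23000e-01 -9.46000e-01 -1.40369e+02]
 [ 0.00000e+00  0.00000e+00  0.00000e+00  1.00000e+00]]
[[ 0.00000e+00  1.00000e+00 -0.00000e+00  5.49983e+02]
 [ 1.00000e+00 -0.00000e+00  0.00000e+00 -1.50000e-02]
 [ 0.00000e+00 -0.00000e+00 -1.00000e+00  2.31313e+02]
 [ 0.00000e+00  0.00000e+00  0.00000e+00  1.00000e+00]]
2230 [619.48311588 300.88091456  94.11021539] [723.96569778 384.48775157 167.67611558]
316 [ 683.6538948  -348.13132393   66.02346321] [11.87178579 17.06662754  9.20140508]
(array([303.59206735, 259.11135073,  63.44794811]), array([[-0.06133212, -0.99769324,  0.02909576],
       [ 0.79789053, -0.06652164, -0.59912067],
       [ 0.59967414, -0.01353011,  0.8001299 ]]))
```

View pics/crop1.png

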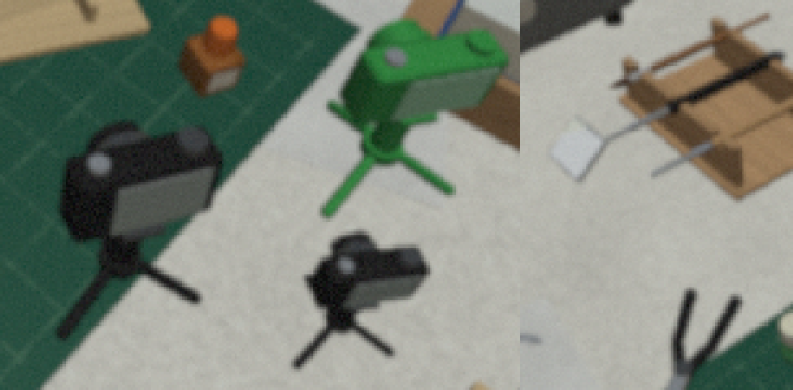

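The crop confirms it. The large black camera, at (422,362) in the scene, is larger than the small black one at (510,395), and the third is green. Next I'll take a wrist view of the camera and jig, then fit their planes.

```bash
python3 - <<'E'
from h import *
d=np.array([.5,.866,0]);up=np.array([0,0,1.]);a=.6
z=-up*np.cos(a)+d*np.sin(a);x=d*np.cos(a)+up*np.sin(a);y=np.cross(z,x)
r=R.from_matrix(np.stack([x,y,z],1)).as_rotvec()
p=[545,125,340]
print(manip.inverse_kinematics(p,r))
manip.move_pose(p,r); manip.pause(.3)
m=manip.camera_model("wrist");im,dep=manip.capture("wrist")
cv2.imwrite("pics/w1.png",im[:,:,::-1])
for q in("lens","tripod","jig","model","belly_plug"):
    print(q,[(np.round(b["xyz"],1).tolist(),round(b["confidence"],2)) for b in manip.pinpoint("wrist",q)[:3]])
tm=[b["mask"] for b in manip.trace("wrist","tripod")[:3]]
np.savez("pics/w1.npz",dep=dep,im=im,E=m["extrinsics"],vfov=m["vfov"],cx=m["cx"],cy=m["cy"],tm=np.array(tm))
for n in("scene","side"):
    im,dep=manip.capture(n);m=manip.camera_model(n)
    cv2.imwrite(f"pics/{n}1.png",im[:,:,::-1])
    jm=manip.trace(n,"jig");J=np.array([b["mask"] for b in jm[:1]])
    print(n,[b["confidence"] for b in jm])
    np.savez(f"pics/{n}1.npz",dep=dep,im=im,jm=J,**m)
    for q in("lens","jig","model","belly_plug","mirror","rest"):
        print(q,[(np.round(b["xyz"],1).tolist(),round(b["confidence"],2)) for b in manip.pinpoint(n,q)[:3]])
print(manip.read_state()["t"])
E
```

```text
[-0.25336002  0.20041775  1.37301704  0.58311203  1.41727212  0.22330844]
lens [([429.6, 406.7, 129.9], 0.87), ([653.9, 307.7, 118.9], 0.83), ([578.9, 461.9, 80.7], 0.8)]
tripod [([449.8, 435.4, 1.7], 0.92), ([591.1, 483.2, 3.6], 0.8)]
jig []
model [([538.9, 121.6, 194.7], 0.92)]
belly_plug [([538.3, 120.9, 189.4], 0.61)]
scene [0.87]
lens [([429.1, 406.4, 125.2], 0.79), ([573.0, 462.9, 82.0], 0.75), ([655.2, 313.7, 119.8], 0.66)]
jig [([540.8, 121.5, -1.2], 0.62)]
model [([540.8, 119.0, 184.6], 0.65), ([507.8, -267.3, 55.4], 0.45)]
belly_plug [([505.6, -270.3, 54.9], 0.69), ([538.4, 116.8, 191.6], 0.65)]
mirror [([504.7, -343.0, 58.8], 0.85)]
rest [([501.0, -341.5, -0.7], 0.92)]
side [0.92]
lens [([653.8, 317.8, 117.0], 0.93), ([431.4, 405.7, 120.9], 0.78), ([577.0, 462.5, 83.5], 0.5)]
jig [([540.5, 118.4, 0.3], 0.98)]
model [([543.6, 115.6, 192.0], 0.94), ([675.6, 347.3, -2.8], 0.36)]
belly_plug [([542.6, 123.7, 188.4], 0.73), ([469.6, 297.6, -2.4], 0.3)]
mirror [([734.9, 89.1, 0.6], 0.74), ([503.6, -339.7, 52.6], 0.57)]
rest [([506.1, -341.3, 1.9], 0.89), ([542.5, 115.8, 192.4], 0.56)]
3.525
```

View pics/w1.png

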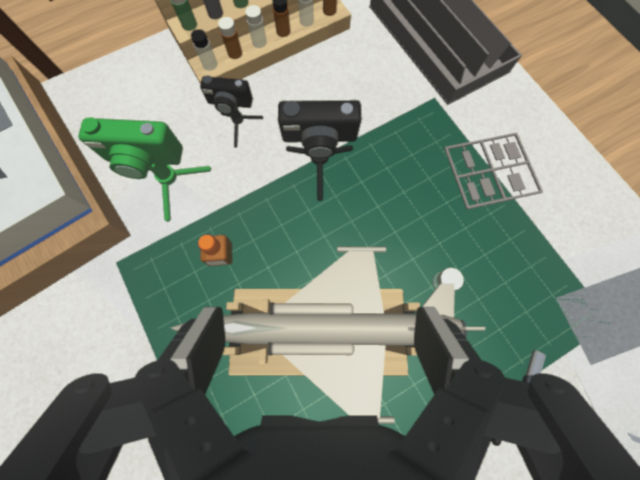

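The wrist view shows the jet at (330,328), and behind it the large black camera at (320,130) with its lens pointing at the jet. I'll fit the camera body's planes and the jig's baseboard.

```bash
cat > fit.py <<'E'
from h import *
rng=np.random.default_rng(0)
def plane(P,th=1.5,n=600):
    best=None
    for _ in range(n):
        a=P[rng.choice(len(P),3,0)];nn=np.cross(a[1]-a[0],a[2]-a[0])
        if np.linalg.norm(nn)<50: continue
        nn/=np.linalg.norm(nn);s=abs((P-a[0])@nn)<th
        if best is None or s.sum()>best.sum():best=s
    for _ in range(3):
        c=P[best].mean(0);nn=np.linalg.svd(P[best]-c,full_matrices=0)[2][2];best=abs((P-c)@nn)<th
    return c,nn*np.sign(nn[2] if abs(nn[2])>.5 else -nn[1]),best
for n in("w1","scene1","side1"):
    z=np.load(f"pics/{n}.npz");m={"vfov":float(z["vfov"]),"cx":float(z["cx"]),"cy":float(z["cy"]),"extrinsics":z["E"] if n=="w1" else z["extrinsics"]}
    P,u,v=cloud(z["dep"],m)
    s=(np.hypot(P[:,0]-663,P[:,1]-332)<70)&(P[:,2]>88);Q=P[s]
    print(n,"cam pts",s.sum())
    for k in range(3):
        if len(Q)<150:break
        c,nn,b=plane(Q);print("  plane",c.round(1),nn.round(3),b.sum(),"extent",np.ptp(Q[b]@np.array([-.86,.5,0])).round());Q=Q[~b]
    # baseboard by colour
    im=z["im"].astype(int)[v,u]
    s=(abs(P[:,2]-9)<4)&(np.hypot(P[:,0]-540,P[:,1]-120)<150)&(im[:,0]>im[:,1]+8)&(im[:,0]>im[:,2]+25)
    print("  board",s.sum(),cv2.minAreaRect(P[s][:,:2].astype(np.float32)),P[s][:,2].mean())
    # grey model
    if n=="w1":
        s=(P[:,2]>190)&(P[:,2]<256)&(np.hypot(P[:,0]-540,P[:,1]-120)<140)&(v<335)&(u>180)&(u<490)
        print("model z",np.percentile(P[s][:,2],[5,50,95]))
        print("px plug/jig/lens",proj([[540,120,190],[540,120,0],[654,314,118]],m).round())
E
python3 fit.py
```

```text
w1 cam pts 3865
  plane [672.1 339.1 152.3] [-0.072 -0.126  0.989] 1275 extent 99.0
  plane [665.3 330.3 129.9] [-0.486 -0.866 -0.121] 993 extent 100.0
  plane [660.9 329.3 146.1] [-0.254 -0.539  0.803] 456 extent 100.0
  board 2943 ((539.7700805664062, 119.51962280273438), (118.26300811767578, 248.5156707763672), 60.00093460083008) 6.899785376002801
model z [200.37091048 207.53893122 217.10492327]
px plug/jig/lens [[317. 327.]
 [318. 330.]
 [319. 149.]]
scene1 cam pts 2231
  plane [683.4 357.2 131.7] [-0.505 -0.852 -0.138] 900 extent 98.0
  plane [673.6 342.3 157.8] [-0.055 -0.099  0.994] 491 extent 101.0
  plane [664.6 329.8 153.3] [-0.258 -0.502  0.825] 174 extent 99.0
  board 2860 ((538.88427734375, 119.66951751708984), (122.4715347290039, 249.71717834472656), 59.92716598510742) 11.105344618377622
side1 cam pts 735
  plane [663.8 330.8 132. ] [-0.479 -0.874 -0.085] 143 extent 97.0
  plane [667.5 328.8 147. ] [-0.263 -0.39   0.882] 109 extent 101.0
  plane [657.1 331.9 141.4] [-0.467 -0.756  0.459] 80 extent 92.0
  board 2343 ((538.6674194335938, 118.70817565917969), (123.60652923583984, 248.39332580566406), 59.930625915527344) 8.51155588700975
```

```bash
cat > g.py <<'E'
from h import *
L=.643
def bodyR(yaw,pitch): return R.from_euler("ZY",[yaw,pitch]).as_matrix()
FL=np.diag([-1.,1,-1])   # tool x = -mirror x, tool z = -mirror z
def tool(Rb): return R.from_matrix(Rb@FL).as_rotvec()
E
cat > s.py <<'E'
from g import *
A=[]
for n in("scene1","side1"):
    z=np.load(f"pics/{n}.npz");m={k:z[k] for k in("vfov","cx","cy","extrinsics")}
    P,u,v=cloud(z["dep"],m);im=z["im"].astype(int)[v,u]
    s=(im.max(1)<62)&(abs(P[:,0]-503)<85)&(abs(P[:,1]+341)<16)&(P[:,2]>48)&(P[:,2]<70)
    Q=P[s];c=np.median(Q,0)
    if s.sum()<20: print(n,s.sum());continue
    vx,vy,x0,y0=cv2.fitLine(Q[:,:2].astype(np.float32),cv2.DIST_HUBER,0,.01,.01).ravel()
    yaw=np.arctan(vy/vx);print(n,s.sum(),"x",np.percentile(Q[:,0],[1,99]),"y at 503",y0+(503-x0)*vy/vx,"yaw",yaw,"z",c[2])
    s=(np.hypot(P[:,0]-690,P[:,1]+351)<45)&(P[:,2]>30)&(im.min(1)>90);Q=P[s];c=Q.mean(0);U=np.linalg.svd(Q-c,full_matrices=0)[2]
    print(" glass",s.sum(),c.round(1),U.round(3).tolist(),"mid",((Q.min(0)+Q.max(0))/2).round(1))
E
python3 s.py
```

```text
scene1 158 x [435.39822616 573.57319634] y at 503 -337.82986 yaw -0.039687037 z 62.753113506824036
 glass 315 [ 683.7 -348.    66.1] [[-0.052, -0.999, 0.012], [0.798, -0.049, -0.601], [0.6, -0.021, 0.8]] mid [ 676.  -349.4   64.3]
side1 312 x [429.93078597 571.33907991] y at 503 -343.0678 yaw -0.045075048 z 60.15775093215875
 glass 327 [ 680.3 -352.    63.8] [[-0.211, 0.965, 0.158], [0.828, 0.262, -0.495], [0.519, -0.027, 0.855]] mid [ 675.6 -350.7   62.9]
```

```bash
cat > a.py <<'E'
from g import *
Rb=bodyR(-.043,0);o=np.array([504,-340.5,55.]);r=tool(Rb)
p=o+Rb@[115,0,160]
j=manip.inverse_kinematics(p,r);print(j)
Rf=bodyR(np.pi/3,.08);print(manip.inverse_kinematics([447,-40,77],tool(Rf)),manip.inverse_kinematics([347,-213,77],tool(Rf)))
manip.move_pose(p,r);manip.pause(.3)
m=manip.camera_model("wrist");im,dep=manip.capture("wrist")
cv2.imwrite("pics/w2.png",im[:,:,::-1]);np.savez("pics/w2.npz",dep=dep,im=im,**m)
for q in("glass","mirror","rest"):print(q,[(np.round(b["xyz"],1).tolist(),round(b["confidence"],2)) for b in manip.pinpoint("wrist",q)[:3]])
print(manip.read_state()["t"])
P,u,v=cloud(dep,m);c=im.astype(int)[v,u]
s=(np.hypot(P[:,0]-688,P[:,1]+350)<48)&(P[:,2]>35)&(P[:,2]<100)&(abs(P[:,1]+350)<45)
Q=P[s];
from scipy.stats import trim_mean
for k in range(4):
    C=Q.mean(0);U=np.linalg.svd(Q-C,full_matrices=0)[2];Q=Q[abs((Q-C)@U[2])<(6,4,3,3)[k]]
n=U[2]*np.sign(U[2][2]);print(len(Q),C.round(1),n.round(3),"lean",np.arctan2(n@[1,-.043,0],n[2]),((Q@U.T).max(0)+(Q@U.T).min(0))/2@U,np.ptp(Q@U.T,axis=0))
s=(c.max(1)<62)&(abs(P[:,0]-530)<90)&(abs(P[:,1]+341)<16)&(P[:,2]>48)&(P[:,2]<75);Q=P[s];print(s.sum())
if s.sum()>20:
    vx,vy,x0,y0=cv2.fitLine(Q[:,:2].astype(np.float32),cv2.DIST_HUBER,0,.01,.01).ravel();print("sleeve yaw",vy/vx,"y at 504",y0+(504-x0)*vy/vx,Q.min(0),Q.max(0),np.median(Q[:,2]))
E
python3 a.py
```

```text
[-6.75636779e-01  6.87106594e-01  7.98627434e-01 -4.44089210e-16
  1.65585863e+00 -2.20343311e+00]
[-0.30801469  0.41581829  1.77541489 -0.09480444  0.96960888 -2.87160523] None
glass [([686.3, -352.4, 64.1], 0.92)]
mirror [([504.7, -344.3, 58.7], 0.82)]
rest [([502.5, -341.5, 2.3], 0.73)]
6.1083
1352 [ 682.2 -350.    63.4] [ 0.608 -0.028  0.793] lean 0.6548762255353914 [ 685.24201905 -350.06456053   60.22959736] [59.33197227 52.66833165  4.64185474]
2391
sleeve yaw -0.045081932 y at 504 -342.0963 [ 443.62111367 -356.99599846   48.09166983] [ 576.64693792 -325.50993149   61.23097443] 58.51376072039313
```

View pics/w2.png

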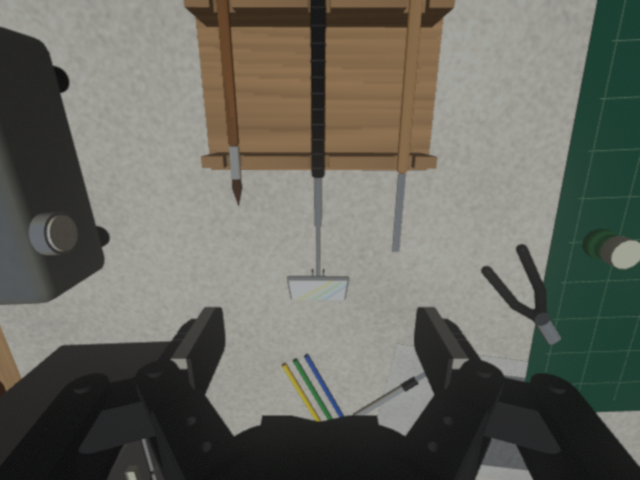

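The wrist view shows the mirror in the middle slot, with its sleeve at (318,80) and glass at (318,288). Brush and file lie at (232,100) and (408,100). The head leans about 0.65 rad. With the tool reversed, the last joint would sit at its limit, so I'll grasp with tool x along the mirror's x.

```bash
cat > g.py <<'E'
from h import *
L=.65; GX=-25
def bodyR(yaw,pitch): return R.from_euler("ZY",[yaw,pitch]).as_matrix()
FL=np.diag([1.,-1,-1])
def tool(Rb): return R.from_matrix(Rb@FL).as_rotvec()
GL=np.array([178+10*np.sin(L),0,10*np.cos(L)])  # glass in body
TB=np.array([GX,0,-19.])                         # TCP in body as grasped
G=np.array([539.4,119.5,89.]); YAW=np.pi/3-.004; PITCH=.72-L
def tcp_for(g,Rb): return g+Rb@(TB-GL)
E
python3 - <<'E'
from g import *
Rf=bodyR(YAW,PITCH);r=tool(Rf);dx=np.array([np.cos(YAW),np.sin(YAW),0])
pf=tcp_for(G,Rf);pre=pf-200*dx
print(pf,manip.inverse_kinematics(pf,r),pre,manip.inverse_kinematics(pre,r))
Rb=bodyR(-.044,0);o=np.array([503.,-341.7,55]);rg=tool(Rb);pg=o+Rb@TB
print(manip.inverse_kinematics(pg,rg))
manip.move_pose(pg+[0,0,100],rg);manip.line_to(pg,rate=120);manip.grab(80);manip.pause(.3)
s=manip.read_state();print(s["opening"],s["finger_force"],s["force"],s["tool_pos"],s["t"])
manip.line_to(pg+[0,0,110],rate=150);manip.pause(.2)
s=manip.read_state();print(s["opening"],s["finger_force"],s["force"],s["t"])
im,_=manip.capture("side");cv2.imwrite("pics/side2.png",im[:,:,::-1])
E
```

```text
[433.459101   -62.31161924  76.72687171] [-0.37247413  0.39867075  1.80927087 -0.08528885  0.94621191  0.20545259] [ 332.76708252 -235.11531543   76.72687171] [-0.86433897  0.34645701  1.90925856 -0.08687661  0.86458071 -0.28104402]
[-8.20624903e-01  6.46464201e-01  1.45079930e+00 -4.44089210e-16
  1.04432915e+00  7.94171424e-01]
0.12334166601038775 78.3870542049408 [-1.30568836  0.16292883  5.10171865] [ 478.08445581 -340.6993424    36.23908479] 10.5917
0.11799657598543846 77.91415929794312 [ 0.27912511  0.74867674 -0.68376956] 11.675
```

```bash
cat > m.py <<'E'
from g import *
def measure(name,g0,yaw):
    """glass normal and centre from each fixed camera around expected g0"""
    for n in("scene","side"):
        m=manip.camera_model(n);im,dep=manip.capture(n);cv2.imwrite(f"pics/{name}_{n}.png",im[:,:,::-1])
        np.savez(f"pics/{name}_{n}.npz",dep=dep,im=im,**m)
        P,u,v=cloud(dep,m)
        Q=P[(np.linalg.norm(P-g0,axis=1)<45)]
        dxy=np.array([np.cos(yaw),np.sin(yaw),0]);lat=np.array([-np.sin(yaw),np.cos(yaw),0])
        if len(Q)<60: print(n,"few",len(Q));continue
        for t in(8,5,3,3):
            C=np.median(Q,0) if t==8 else Q.mean(0);U=np.linalg.svd(Q-C,full_matrices=0)[2];Q=Q[abs((Q-C)@U[2])<t]
        nn=U[2]*np.sign(U[2][2])
        print(n,len(Q),"mean",C.round(1),"n",nn.round(3),"lean",np.arctan2(nn@dxy,nn[2]).round(3),"side",(nn@lat).round(3),"ext",np.ptp(Q@dxy).round(),np.ptp(Q@lat).round(),np.ptp(Q[:,2]).round(),"mid",[(np.percentile((Q-g0)@e,[2,98]).mean()).round(1) for e in(dxy,lat,[0,0,1])])
        for q in("glass","mirror"):print(" ",q,[(np.round(b["xyz"],1).tolist(),round(b["confidence"],2)) for b in manip.pinpoint(n,q)[:3]])
E
python3 - <<'E'
from m import *
Rf=bodyR(YAW,PITCH);r=tool(Rf);dx=np.array([np.cos(YAW),np.sin(YAW),0])
g0=G-200*dx+[0,0,60]
manip.move_pose(tcp_for(g0,Rf),r);manip.pause(.3)
s=manip.read_state();Rt=R.from_rotvec(s["ee_rot"]).as_matrix()@FL.T;g0=np.array(s["tool_pos"])-Rt@(TB-GL)
print("expected glass",g0.round(1),"mirror origin",(np.array(s["tool_pos"])-Rt@TB).round(1),s["torque"],s["force"])
measure("pre",g0,YAW);print(manip.read_state()["t"])
E
```

```text
expected glass [439.  -53.6 148.9] mirror origin [ 346.2 -212.7  153.8] [-0.00098986 -0.02287672 -0.00699729] [ 0.11040993  0.38345901 -0.18089569]
scene 417 mean [437.2 -54.4 150.9] n [0.339 0.586 0.736] lean 0.744 side 0.002 ext 40.0 59.0 36.0 mid [np.float64(-2.2), np.float64(0.8), np.float64(1.6)]
  glass [([440.9, -57.3, 151.2], 0.7)]
  mirror [([346.5, -213.6, 155.2], 0.85)]
side 61 mean [447.4 -67.7 153. ] n [0.328 0.558 0.763] lean 0.703 side -0.002 ext 39.0 32.0 33.0 mid [np.float64(-2.6), np.float64(-12.5), np.float64(-1.2)]
  glass [([440.2, -55.1, 144.5], 0.54), ([501.5, -418.7, 51.1], 0.5)]
  mirror [([501.4, -417.6, 51.2], 0.54), ([347.8, -210.2, 153.3], 0.53)]
13.3417
```

The measured glass normal (0.70–0.74) and centre (within 2 mm) agree with the plan. Next I'll insert the mirror, adding a 1.5 mm forward correction.

```bash
python3 - <<'E'
from m import *
Rf=bodyR(YAW,PITCH-.005);r=tool(Rf);dx=np.array([np.cos(YAW),np.sin(YAW),0])
g=G+1.5*dx
manip.line_to(tcp_for(g-200*dx,Rf),r,rate=120)
manip.line_to(tcp_for(g,Rf),r,rate=80);manip.pause(.5)
s=manip.read_state();print(s["tool_pos"],s["force"],s["opening"],s["t"],np.abs(s["qd"]).max())
measure("fin",G,YAW)
for n in("scene","side"):print(n,[(np.round(b["xyz"],1).tolist(),round(b["confidence"],2)) for q in("belly_plug","lens") for b in manip.pinpoint(n,q)[:3]])
a=cv2.imread("pics/fin_scene.png")[160:430,250:520];b=cv2.imread("pics/fin_side.png")[160:430,150:420]
cv2.imwrite("pics/fin.png",cv2.resize(np.hstack([a,b]),(796,398),interpolation=3))
print(manip.read_state()["t"])
E
```

```text
[434.2410658  -60.96262981  75.69143778] [0.16358161 0.35174818 0.02327919] 0.12275594396255358 17.15 0.0010775470655825193
scene 459 mean [540.5 121.   88.8] n [0.348 0.587 0.731] lean 0.751 side -0.006 ext 37.0 59.0 34.0 mid [np.float64(1.7), np.float64(0.6), np.float64(-0.1)]
  glass [([541.3, 120.4, 90.8], 0.83)]
  mirror [([462.6, 296.0, 0.8], 0.52)]
side few 12
scene [([539.5, 116.4, 191.2], 0.6), ([653.9, 313.6, 117.1], 0.89), ([574.0, 462.4, 82.6], 0.68), ([427.0, 403.8, 122.9], 0.65)]
side [([540.8, 121.5, 188.2], 0.83), ([655.8, 313.8, 118.0], 0.93), ([576.8, 458.8, 82.2], 0.54)]
17.55
```

View pics/fin.png

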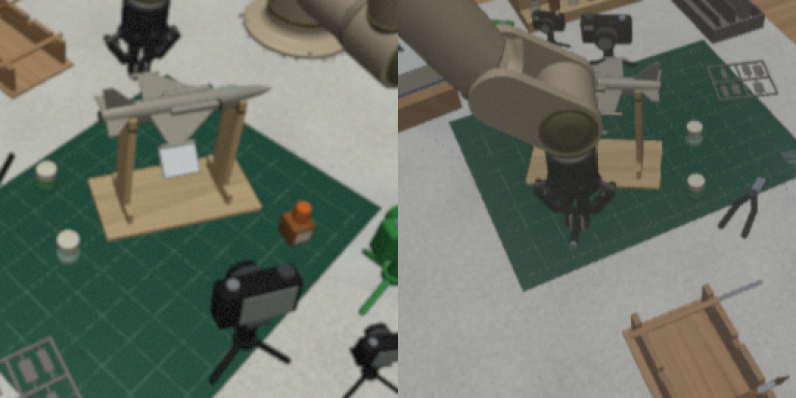

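The close-up shows the glass at (178,160), facing the camera under the belly, clear of the jet and uprights. It leans about 0.02 too far, so I'll trim the pitch about the glass centre, check, and hand in.

```bash
python3 - <<'E'
from m import *
Rf=bodyR(YAW,PITCH-.027);dx=np.array([np.cos(YAW),np.sin(YAW),0])
manip.line_to(tcp_for(G+.7*dx,Rf),tool(Rf),rate=20);manip.pause(.8)
measure("end",G,YAW)
s=manip.read_state();print(s["force"],s["opening"],s["finger_force"],s["t"],np.abs(s["qd"]).max())
manip.finish_job()
E
```

```text
scene 457 mean [539.5 120.8  88.9] n [0.343 0.577 0.741] lean 0.736 side -0.006 ext 39.0 58.0 37.0 mid [np.float64(0.6), np.float64(0.8), np.float64(-0.2)]
  glass [([540.8, 118.3, 89.5], 0.84)]
  mirror [([541.8, 120.0, 89.2], 0.43)]
side few 14
[-0.96292481 -0.62875462 -0.37191841] 0.12451458105496845 77.9226279258728 18.9333 0.0016416405976049436
the job is handed in; nothing more can be done
```

I handed the job in at about 19 s with the mirror held steady under the belly plug: the scene camera puts the glass about 1 mm from straight below it, on the estimated camera axis and leaning about 0.02 rad past the target angle, with the jet untouched.

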